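# Walk a V-block round to the fence

### The job

Walk the heavy steel V-block round with slow fingertip pushes at one corner and then another until its groove runs parallel to the angle-iron fence, then push it home with a long side flat against the fence, midway along it. Have it nearly parallel before it touches the fence, so that no corner runs into it, and only push it along the table with the fingers, never lifting or tipping it. Leave the tube offcut, try square and chipping hammer where they lie.

Things in the scene. Friction and masses are not known exactly. Their poses are not given: they have to be found in the camera images.
- vblock: Loose steel V-block, 2.15 kg, 120 long (its y) x 90 wide (its x) x 32 mm high; V groove (44 wide, 22 deep) along its y on top. Origin: centre of underside, on the table (z = 0). Long sides (x = +-45 mm) are alike: either may meet the fence. Friction on the table about 0.6: 10 to 17 N slides it, half that at a corner turns it. Starts 35 to 90 deg off, either way, 140 to 175 mm short of the fence.
- fence: Fixed steel angle fence, 320 mm long (its y), upright leg 40 mm high, 5 thick; foot 40 mm deep behind it (away from the robot) with two knobs 36 mm high. Origin: on the flat working face towards the robot, at table height, mid-length. x points away from the robot, square to that face: the block stands at negative x, its origin at x = -45 mm when home. Ends at y = +-160 mm.
- tube_offcut: Bystander: loose standing piece of steel tube, 48 mm across, 50 mm high, to one side of the work; origin at the centre of its underside.
- try_square: Bystander: loose engineer's square lying flat, stock 100 mm long, blade 130 mm, 16 mm high, on the other side of the work; origin at its underside near the stock.
- chipping_hammer: Bystander: loose chipping hammer about 235 mm long, 22 mm high, lying to the left, nearer the robot; origin under its middle.

How it is judged (in metres and radians):
On the way:
1. the V-block has been turned until its groove is within 12 degrees of parallel to the fence (angle between the y axis of vblock and the y axis of fence, either way round below 0.21 rad), for 0.1 s.
At the end, for the whole second after the job is handed in: The V-block lies flat and still on the table, a long side against the fence's working face within 3.5 mm at its middle and parallel within 2 degrees, its centre within 25 mm of the fence's mid-length (angle between the y axis of vblock and the y axis of fence, either way round below 0.035 rad and x of vblock in the frame of fence between -0.0485 and -0.043 m and y of vblock in the frame of fence between -0.025 and 0.025 m and angle between vblock's own z axis and vertical below 0.03 rad and height (world z) of vblock below 0.003 m and linear speed of vblock below 0.01 m/s); the robot touches nothing.
It fails at once if the block touches the fence while more than 12 degrees off parallel (a corner runs into it) (contact force between vblock and fence above 1 N and angle between the y axis of vblock and the y axis of fence, either way round above 0.21 rad).
It fails at once if the block is lifted more than 8 mm or tipped more than 7 degrees (height (world z) of vblock above 0.008 m or angle between vblock's own z axis and vertical above 0.12 rad).
It fails at once if the block is knocked along faster than 0.3 m/s (linear speed of vblock above 0.3 m/s).
It fails at once if the block is pushed with over 5 N by the arm or the gripper's body instead of the fingers (contact force between the arm and vblock above 5 N).
It fails at once if a bystander is moved by more than 25 mm (distance of any of tube_offcut, try_square, chipping_hammer from where it was at the start of the episode above 0.025 m).
It also fails if it takes over 64 s, if anything falls off the work surface, if the arm or the gripper's body presses on something with over 40 N, if the wrist force passes 120 N, or if a joint passes its speed limit or range.

### The arm

A 6-joint arm with a two-finger parallel gripper is mounted at the origin on the work surface. World frame = base frame: x ahead of the robot, y to its left, z up, the work surface at z = 0. Lengths are in mm, angles in rad, forces in N, time in s.
With the tool pointing down it reaches from about 300 to 750 mm from the base axis. Payload 8.5 kg.
Tool frame: the origin (TCP) lies midway between the tips of the shut fingers; the grasp point (between the pads) lies 19 mm behind it (ctrl.tcp_to_grasp is the distance from the TCP to the grasp point, in mm); z points along the fingers, y is the direction in which the jaws open and shut (so a half turn about z gives the same grasp; the last joint's range is limited). The gripper opens to 88 mm and grips with 3 to 60 N. Pads are 18 mm wide; open, the fingers measure 123 mm over their backs; the gripper's body (75 mm by 187 mm) begins 45 mm behind the grasp point.
Start: joints at [-0.215, 0.381, 1.297, -0, 1.464, -0.215], TCP at [549.982, 0.002, 238.748] pointing down, gripper open.
Joint ranges: [-3.11, 3.11], [-0.89, 2.33], [0.22, 2.48], [-1.42, 4.56], [0.17, 2.85], [-2.88, 2.88]. Speed limits (rad/s): [2.39, 2.39, 3.14, 3.14, 3.14, 3.14].

### API

Orientations are given as [roll, pitch, yaw] about the fixed x, y, z axes, in that order (R = Rz(yaw) Ry(pitch) Rx(roll)).
In Python, from workcell import status, imaging, ticket, ctrl gives the robot as it stands.
- The arm moves only by the shell command python3 -m jog 'ROWS'. ROWS is JSON, one flat list of numbers, 5 for each row, row after row: the finger opening in cm, from 0 to 8.81, then the shift along the tool's x, y, z in cm, then the turn about the tool's z in degrees. In form: [jaw, tx, ty, tz, spin, jaw, tx, ty, tz, spin, ...]. A call has 1 to 12 rows; each row shifts and turns the pose as measured when the row begins, along the tool's axes as they then stand; what a row does not reach is not made up. A row lasts 1/8 s, in which the tool goes at most 62.5 mm and 10.7 degrees, less where a joint would pass 70% of its speed; a pose out of reach is approached as far as the arm can. A call with a gripper value outside its range is refused whole. The fingers move at their own pace and stop on an object; the grip force is fixed at half the most. Time passes only in rows, so rows that do not move let the fingers close. It gives the time, the measured TCP pose, the force and the opening at its end, in the units of the state.
- status.get_obs(): the state, without advancing time (a new reading comes with each control period).
- imaging.camera(name): name is "scene" or "side" or "wrist"; returns the picture (384x512x3 uint8, red, green, blue); there is no depth.
- imaging.camera_info(name): a dict with "fx", "fy", "cx", "cy" (pixels), "rvec" (rotation vector, rad) and "tvec" (3), from world to camera coordinates, as OpenCV has them; the wrist camera has in their place "hand_eye" (4x4, takes a point from camera to tool coordinates, whose origin is the TCP and whose axes are the flange's). Camera axes: x right, y down, z forward; pixel columns grow to the right and rows downward; lengths in mm; the calibration is good to about 2 mm. A picture is of the moment at which its call begins: read the wrist's pose just before it. camera_info takes no time and is no camera call.
- ticket.close_job(): hands the job in, once; it reports no verdict.
The state is a dict: "t": time; "q": joint angles; "dq": joint speeds; "joint_efforts": joint torques, N m; "position": TCP position; "orientation": TCP orientation; "contact_force": force on the tool from outside, world axes, zero at the start; "moment": the same for the moment, N m; "width": finger opening in mm.
Only numpy, scipy, OpenCV 4.12 (cv2) and the standard library are available. Lean on these libraries where they do the work, as an engineer would, in place of code of your own. Each camera call takes 0.05 s, during which the arm holds its last target. There are 200 camera calls.

## Working session

There is one attempt and no reset: what is moved stays moved. The work goes in short steps, Python scripts to look and compute and a shell command to move; the robot and the scene stay as the last step left them, time stands still between calls to the robot, and variables do not carry over. Pictures are saved under pics/ and viewed, about 8 in all and at most 12, crops included, and the job is handed in when it is done.

```bash
mkdir -p pics; ls; cat > h.py <<'E'
import numpy as np,cv2
from workcell import status,imaging
def save(n,f):
    im=imaging.camera(n); cv2.imwrite(f'pics/{f}.png',im[:,:,::-1]); return im
def ray(n,uv,z):
    c=imaging.camera_info(n); R=cv2.Rodrigues(np.array(c['rvec'],float))[0]; t=np.array(c['tvec'],float).ravel()
    o=-R.T@t; uv=np.atleast_2d(uv).astype(float)
    d=np.c_[(uv[:,0]-c['cx'])/c['fx'],(uv[:,1]-c['cy'])/c['fy'],np.ones(len(uv))]@R
    return o+d*((z-o[2])/d[:,2])[:,None]
E
python3 - <<'E'
from h import *
a=save('scene','s0');b=save('side','d0')
for n in('scene','side'):
    c=imaging.camera_info(n);R=cv2.Rodrigues(np.array(c['rvec'],float))[0];print(n,c['fx'],-R.T@np.array(c['tvec']).ravel(),R[2])
print(status.get_obs())
print(imaging.camera_info('wrist'))
cv2.imwrite('pics/both0.png',cv2.resize(np.vstack([a,b])[:,:,::-1],None,fx=.78,fy=.78))
E
```

```text
pics
scene 379.63614034421613 [1304.34757559   91.67039007 1011.96687313] [-0.64145887 -0.0771638  -0.76326684]
side 374.5526124561875 [ 188.80390793 -543.93774488  802.7435747 ] [ 0.32583011  0.561205   -0.76084406]
{'t': 0.1, 'q': array([-2.15272714e-01,  3.81131894e-01,  1.29814651e+00, -5.12610761e-05,
        1.46359391e+00, -2.15345248e-01]), 'dq': array([-8.69833970e-04, -2.58036267e-03, -3.27039140e-03, -4.31890062e-04,
       -1.02952146e-03, -8.97346878e-05]), 'joint_efforts': array([ 3.42670668e-03, -4.38650107e+01, -2.24912524e+01,  7.15119881e-02,
        3.42038926e-02, -1.57015911e-04]), 'position': array([5.49752688e+02, 5.37027574e-02, 2.38210724e+02]), 'orientation': array([-3.14033166e+00, -2.23661382e-04,  1.57087424e+00]), 'contact_force': array([-0.826728  , -0.10960831, -0.02842492]), 'moment': array([ 0.01852067,  0.02902061, -0.01035704]), 'width': 87.87368759912538}
{'fx': 327.26415019234986, 'fy': 327.26415019234986, 'cx': 250.35046410035244, 'cy': 188.41661032712724, 'hand_eye': array([[-1.70057967e-04, -9.62220062e-01, -2.72272884e-01,
         6.95073428e+01],
       [ 9.99999699e-01, -3.69792020e-04,  6.82269135e-04,
        -1.70186553e+00],
       [-7.57177389e-04, -2.72272686e-01,  9.62219835e-01,
        -1.45769890e+02],
       [ 0.00000000e+00,  0.00000000e+00,  0.00000000e+00,
         1.00000000e+00]])}
```

View pics/s0.png

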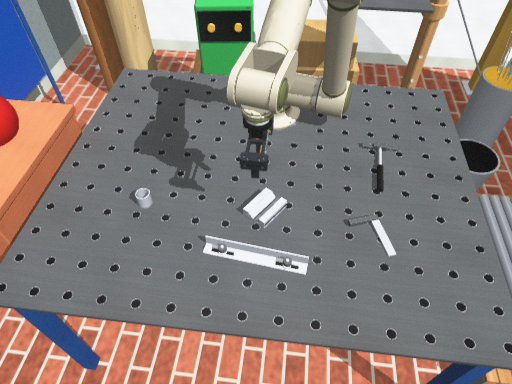

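View pics/d0.png

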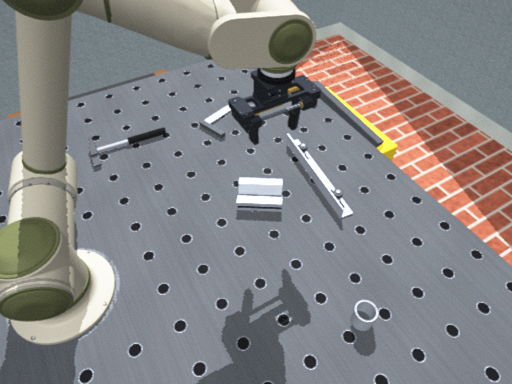

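The scene view shows the block at about (265,206), the fence from (203,247) to (308,265), tube (144,198), square (372,232) and hammer (379,168). The side view shows the block at (260,193), the fence from (288,137) to (347,213) and the tube at (366,317). Next I'll enlarge the block and fence in both.

```bash
python3 - <<'E'
import cv2,numpy as np
a=cv2.imread('pics/s0.png')[180:280,195:315];b=cv2.imread('pics/d0.png')[128:228,230:360]
f=lambda x:cv2.resize(x,None,fx=5,fy=5,interpolation=cv2.INTER_CUBIC)
A=f(a)[:, :600];B=f(b)
cv2.imwrite('pics/c0.png',np.hstack([cv2.resize(a,(400,333),interpolation=cv2.INTER_CUBIC),cv2.resize(b,(400,308),interpolation=cv2.INTER_CUBIC)[:308].copy() if 0 else cv2.copyMakeBorder(cv2.resize(b,(400,308),interpolation=cv2.INTER_CUBIC),0,25,0,0,0)]))
E
```

```text
(no output)
```

View pics/c0.png

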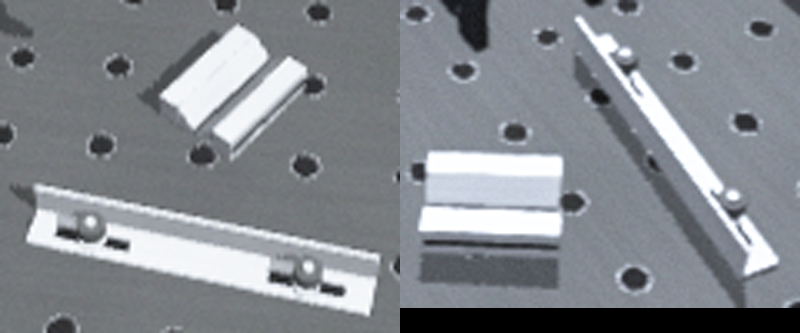

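```bash
python3 - <<'E'
from h import *
np.set_printoptions(precision=1,suppress=True)
S=lambda p:np.array(p)/3.333+[195,180]
D=lambda p:(np.array(p)-[400,0])/3.077+[230,128]
sb=ray('scene',S([(240,25),(162,97),(231,147),(307,68)]),32);print('block scene',sb,sb.mean(0))
db=ray('side',D([(428,152),(562,155),(562,237),(418,235)]),32);print('block side',db,db.mean(0))
for q in(sb,db): print([np.linalg.norm(q[i]-q[i-1]) for i in range(4)],[np.degrees(np.arctan2(*(q[i]-q[i-1])[1::-1])) for i in range(4)])
f=ray('scene',S([(35,185),(378,258)]),40);print('fence scene',f)
f=np.vstack([f,f.mean(0)]);print(f[2],np.linalg.norm(f[1]-f[0]),np.degrees(np.arctan2(*(f[1]-f[0])[1::-1])))
print('foot back scene z~5',ray('scene',S([(27,242),(370,315)]),5))
print('fence side z40',ray('side',D([(576,18),(745,250)]),40),'z0',ray('side',D([(575,75),(743,275)]),0))
print('tube',ray('scene',[(144,192)],50),ray('side',[(366,310)],50))
print('square',ray('scene',[(348,221),(372,216),(394,254)],16),ray('side',[(205,124),(222,133),(240,105)],16))
print('hammer',ray('scene',[(379,146),(379,190)],10))
E
```

```text
block scene [[457.3  22.9  32. ]
 [559.1 -43.1  32. ]
 [610.3  30.3  32. ]
 [505.5  95.   32. ]] [533.1  26.3  32. ]
block side [[503.4  92.3  32. ]
 [606.9  28.5  32. ]
 [555.7 -51.2  32. ]
 [450.4  12.   32. ]] [529.1  20.4  32. ]
[np.float64(86.79630491411378), np.float64(121.33056464306767), np.float64(89.51454721195057), np.float64(123.12613681510557)] [np.float64(-123.78119580172458), np.float64(-32.925037568173686), np.float64(55.113763106119166), np.float64(148.32008218614376)]
[np.float64(96.32701837522818), np.float64(121.52100937796598), np.float64(94.77027551344833), np.float64(122.83451224118963)] [np.float64(56.57636508783566), np.float64(-31.670519957605176), np.float64(-122.66382277263577), np.float64(149.04124796332732)]
fence scene [[ 680.1 -142.9   40. ]
 [ 718.8  172.    40. ]]
[699.5  14.5  40. ] 317.27789930686544 82.99786240327803
foot back scene z~5 [[ 719.9 -145.7    5. ]
 [ 756.1  169.8    5. ]]
fence side z40 [[ 715.   172.1   40. ]
 [ 677.  -144.4   40. ]] z0 [[ 694.4  137.5    0. ]
 [ 684.  -144.2    0. ]]
tube [[ 542.  -378.9   50. ]] [[ 547.  -383.9   50. ]]
square [[554.1 296.2  16. ]
 [524.3 374.6  16. ]
 [661.2 430.2  16. ]] [[525.9 369.   16. ]
 [553.9 301.6  16. ]
 [673.  401.3  16. ]]
hammer [[175.4 427.7  10. ]
 [402.5 408.7  10. ]]
```

Both views agree at z = 32: the block's centre is about (531,23) with its groove at 148°. The fence's working face has its middle at about (697.5,14) and runs at 83°. The block therefore has to turn 65° clockwise and then go to about (653,19). I'll push the robot-facing long side near its left end while turning the tool along with it.

```bash
python3 -m jog '[0,-1,-4.5,0,0, 0,-1,-4.5,0,0, 0,0,0,0,10.5, 0,0,0,0,10.5, 0,0,0,0,10.5, 0,0,0,5,0, 0,0,0,5,0, 0,0,0,5,0, 0,0,0,4,0, 0,0,0,0,0]'
```

```text
t: 1.35
position: [455.5, -20.3, 41.9]
orientation: [-3.139, 0.001, 1.005]
contact_force: [0.9, -0.1, -0.4]
width: 0.2
```

```bash
python3 -m jog '[0,0,0,1.5,0, 0,0,0,1.5,0, 0,0,0,0,0]'; python3 - <<'E'
from h import *
a=save('scene','s1')[170:290,190:330];b=save('side','d1')[120:240,210:360]
cv2.imwrite('pics/c1.png',np.hstack([cv2.resize(x[:,:,::-1],(400,int(x.shape[0]*400/x.shape[1])))[:320] for x in (a[:, :],b)] if 0 else [cv2.resize(a[:,:,::-1],(400,343),interpolation=2),cv2.resize(b[:,:,::-1],(400,343),interpolation=2)]))
E
```

```text
t: 1.72
position: [457.7, -20.8, 15.3]
orientation: [3.139, -0.0, 1.005]
contact_force: [0.8, -1.1, 0.8]
width: 0.1
```

View pics/c1.png

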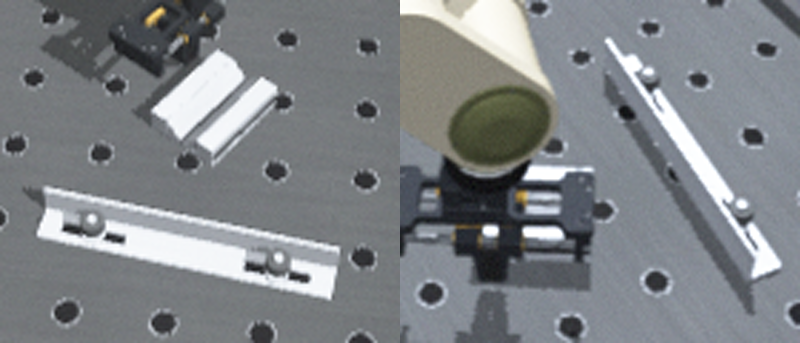

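The gripper stands behind the left end of the block's near long side, with the block unmoved. I'll start the turning push.

```bash
python3 -m jog '[0,0.8,0,0.2,0, 0,0.8,0,0,0, 0,0.8,0,0,5, 0,0.8,0,0,5, 0,0.8,0,0,5, 0,0.8,0,0,5]'; python3 - <<'E'
from h import *
o=status.get_obs();print(o['contact_force'],o['position'])
a=save('scene','s2')
E
python3 -m jog '[0,0.8,0,0,5, 0,0.8,0,0,5]'; cat > w.py <<'E'
import sys
from h import *
o=status.get_obs();im=save('wrist',sys.argv[1]);a=save('scene',sys.argv[1]+'s')[170:290,190:330]
cv2.imwrite('pics/v_%s.png'%sys.argv[1],np.hstack([cv2.resize(a[:,:,::-1],(400,343),interpolation=2),cv2.resize(im[:,:,::-1],(400,343))]))
E
python3 w.py 3
```

```text
t: 2.58
position: [478.5, 19.3, 15.2]
orientation: [-3.132, 0.019, 0.652]
contact_force: [-14.0, -6.2, 11.1]
width: 0.1
[-14.00272436  -6.22733852  11.05044353] [478.459866    19.33476575  15.24072871]
t: 2.88
position: [484.9, 30.3, 14.8]
orientation: [-3.127, 0.036, 0.472]
contact_force: [-16.9, -4.1, 13.2]
width: -0.1
```

View pics/v_3.png

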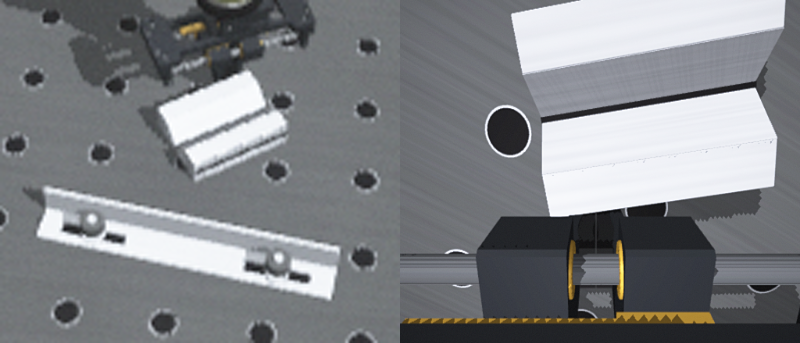

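The block is turning: in the wrist view its near edge runs from (550,216) to (773,187), about 9° behind the tool, so it has turned about 22°. I'll measure its pose from the wrist view.

```bash
cat >> h.py <<'E'
from scipy.spatial.transform import Rotation as Ro
def wray(uv,z,pos,rpy):
    c=imaging.camera_info('wrist');H=np.array(c['hand_eye'],float);R=Ro.from_euler('xyz',rpy).as_matrix()
    uv=np.atleast_2d(uv).astype(float)
    d=np.c_[(uv[:,0]-c['cx'])/c['fx'],(uv[:,1]-c['cy'])/c['fy'],np.ones(len(uv))]@H[:3,:3].T@R.T
    o=np.array(pos)+R@H[:3,3]
    return o+d*((z-o[2])/d[:,2])[:,None]
F=np.array([697.5,14.]);n=np.array([.9928,-.1201]);t=np.array([.1201,.9928])
def rep(near):  # two ends of near long top edge, left then right
    l,r=near[0,:2],near[1,:2];e=(l-r)/np.linalg.norm(l-r);c=(l+r)/2+45*np.array([e[1],-e[0]])
    th=np.degrees(np.arctan2(e[1],e[0]));print('len',np.linalg.norm(l-r),'l',l,'r',r,'c',c,'groove',th,'off',th-83.1,'fence x,y',(c-F)@n,(c-F)@t)
E
python3 - <<'E'
from h import *
np.set_printoptions(precision=1,suppress=True)
o=status.get_obs();print(o['position'],o['orientation'])
V=lambda p:(np.array(p,float)-[400,0])*[1.28,1.12]
rep(wray(V([(550,216),(773,187)]),32,o['position'],o['orientation']))
E
```

```text
[485.7  30.7  14.7] [-3.1  0.   0.5]
len 118.77046707376003 l [482.1  57.1] r [549.5 -40.7] c [552.8  33.7] groove 124.56883079559934 off 41.468830795599345 fence x,y -145.9796397396989 2.179011696642003
```

```bash
python3 -m jog '[0,0.8,0,0,4, 0,0.8,0,0,4, 0,0.8,0,0,4, 0,0.8,0,0,4, 0,0.8,0,0,4, 0,0.8,0,0,4]'; python3 w.py 4; python3 -c "
from h import *
print({k:status.get_obs()[k] for k in('position','orientation')})"
```

```text
t: 3.72
position: [505.3, 51.1, 12.7]
orientation: [-3.137, 0.103, 0.052]
contact_force: [-19.4, 1.0, 16.0]
width: 0.4
{'position': array([506.13760319,  51.25315372,  12.4676369 ]), 'orientation': array([-3.13712641,  0.10114962,  0.05218795])}
```

View pics/v_4.png

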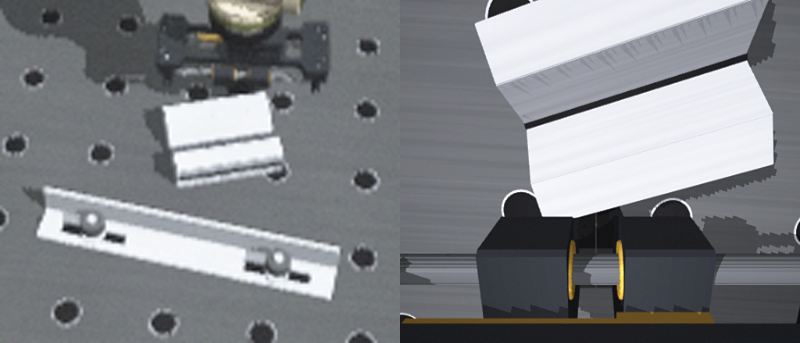

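```bash
python3 - <<'E'
from h import *
np.set_printoptions(precision=1,suppress=True)
o=status.get_obs()
V=lambda p:(np.array(p,float)-[400,0])*[1.28,1.12]
rep(wray(V([(545,216),(773,163)]),32,o['position'],o['orientation']))
S=lambda p:np.array(p)*[.35,.35]+[190,170]
q=ray('scene',S([(162,105),(268,92),(284,157),(175,175)]),32);print(q,q.mean(0),[np.degrees(np.arctan2(*(q[i]-q[i-1])[1::-1])) for i in (1,3)])
E
```

```text
len 117.46688484803046 l [516.6  78.4] r [549.  -34.5] c [576.   34.4] groove 106.01034272627557 off 22.910342726275573 fence x,y -123.06543301170768 5.62783678775362
[[548.3 -34.4  32. ]
 [514.5  84.7  32. ]
 [604.  109.2  32. ]
 [642.2  -7.   32. ]] [577.3  38.1  32. ] [np.float64(105.83035302279278), np.float64(-71.76821777501267)]
```

The wrist and scene estimates agree: 23° left to turn, 78 mm from home, and y about +6. One more short corner push should do the turn, then I'll switch to a two-finger push.

```bash
python3 -m jog '[0,1.2,0,0,2, 0,1.2,0,0,2, 0,1.2,0,0,2, 0,-1.5,0,0,0, 5.5,-1.5,0.8,-0.1,0, 5.5,0,0,0,0]'; python3 w.py 5; python3 -c "
from h import *
print({k:status.get_obs()[k] for k in('position','orientation')})"
```

```text
t: 4.58
position: [497.2, 52.9, 15.8]
orientation: [3.138, 0.138, -0.049]
contact_force: [0.5, -0.2, 0.3]
width: 18.4
{'position': array([498.08481952,  52.99456485,  15.58489051]), 'orientation': array([ 3.13809359,  0.13745197, -0.04906795])}
```

View pics/v_5.png

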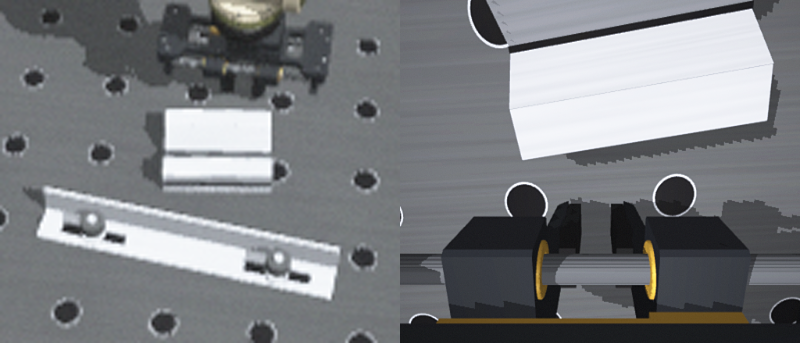

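```bash
python3 - <<'E'
from h import *
np.set_printoptions(precision=1,suppress=True)
o=status.get_obs()
V=lambda p:(np.array(p,float)-[400,0])*[1.28,1.12]
rep(wray(V([(523,159),(768,121)]),32,o['position'],o['orientation']))
p=o['position'][:2]-F;print('tcp fence',p@n,p@t)
S=lambda p:np.array(p)*[.35,.35]+[190,170]
q=ray('scene',S([(165,111),(271,109),(272,184),(163,184)]),32);print(q,q.mean(0),[np.degrees(np.arctan2(*(q[i]-q[i-1])[1::-1])) for i in (1,3)],(q.mean(0)[:2]-F)@t)
E
```

```text
len 118.94487619860041 l [540.   86.8] r [551.  -31.7] c [590.3  31.7] groove 95.30333454190563 off 12.203334541905633 fence x,y -108.57108136184651 4.690464159054529
tcp fence -202.66263841666492 14.764040809345524
[[556.5 -29.8  32. ]
 [538.9  90.   32. ]
 [641.2  98.6  32. ]
 [655.4 -18.3  32. ]] [598.   35.1  32. ] [np.float64(98.33075107867882), np.float64(-83.03981493285175)] 9.002597888103246
```

It is now 12° off, 64 mm from home and at y about 5–9. The tool has crept into an 8° tilt that the rows can't command away, so I'll make up for its dip with a small lift and push with both fingers, aligned with the fence.

```bash
python3 -m jog '[6,0,0.5,0,4, 6,0,0.5,0,0, 6,0,0,0,0, 6,1.2,0,-0.2,0, 6,1.0,0,-0.15,0, 6,1.2,0,-0.2,0, 6,1.5,0,-0.2,0, 6,1.5,0,-0.2,0, 6,1.2,0,-0.2,0]'; python3 w.py 6; python3 -c "
from h import *
o=status.get_obs();p=o['position'][:2]-F;print(o['orientation'],p@n,p@t)"
```

```text
t: 5.8
position: [564.9, 39.9, 15.5]
orientation: [3.133, 0.176, -0.112]
contact_force: [-19.0, 0.8, 13.9]
width: 59.9
[ 3.13336196  0.17290876 -0.11195641] -133.353501162359 9.808162664273093
```

View pics/v_6.png

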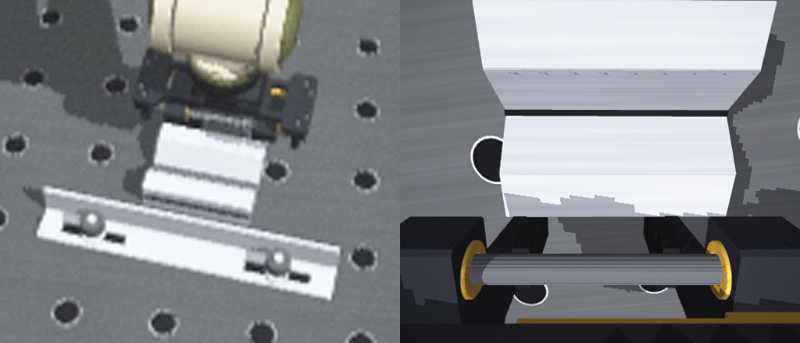

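Both fingers now bear on the near side and the block is parallel to the fence in both views, with the block at y about −2 and about 30 mm to go.

```bash
python3 -m jog '[6,1.2,0,-0.2,0, 6,1.2,0,-0.2,0.5, 6,0.8,0,-0.15,0]'; python3 -c "
from h import *
o=status.get_obs();p=o['position'][:2]-F;print(o['orientation'],p@n,p@t)"; python3 -m jog '[6,0.7,0,-0.1,0]'; python3 -m jog '[6,0.7,0,-0.1,0]'
```

```text
t: 6.28
position: [587.4, 38.5, 15.8]
orientation: [3.131, 0.208, -0.12]
contact_force: [-19.3, 1.2, 11.5]
width: 60.2
[ 3.13122765  0.20820417 -0.11981834] -112.24667749366132 11.144953872617837
t: 6.4
position: [590.8, 38.4, 15.9]
orientation: [3.131, 0.22, -0.12]
contact_force: [-21.4, 0.8, 16.7]
width: 60.1
t: 6.52
position: [594.1, 38.2, 16.0]
orientation: [3.131, 0.232, -0.119]
contact_force: [-21.1, -0.3, 16.1]
width: 60.0
```

```bash
python3 -m jog '[6,0.7,0,-0.15,0]'; python3 -m jog '[6,0.7,0,-0.15,0]'; python3 w.py 7; python3 -c "
from h import *
o=status.get_obs();p=o['position'][:2]-F;print(p@n,p@t)"
```

```text
t: 6.65
position: [594.1, 38.2, 16.3]
orientation: [3.129, 0.253, -0.119]
contact_force: [-40.7, -1.6, 20.6]
width: 60.0
t: 6.78
position: [593.8, 38.2, 16.6]
orientation: [3.128, 0.276, -0.119]
contact_force: [-36.2, -1.5, 21.7]
width: 60.5
-105.87370194531135 11.606818263994304
```

View pics/v_7.png

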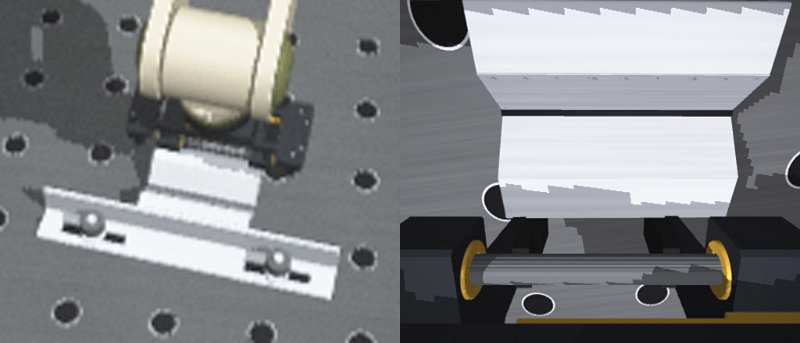

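The force jumped from 21 to 40 N and the TCP stopped, so the block is against the fence. I'll back off, lift clear and check.

```bash
python3 -m jog '[6,-1.5,0,0.3,0, 6,-2,0,0.4,0, 6,-2,0,0,0, 6,-2,0,-3,0, 6,-3,0,-5,0, 6,-3,0,-5,0, 6,-3,0,-5,0, 6,-3,0,-5,0, 6,-3,0,0,0, 6,0,0,0,0]'; python3 - <<'E'
from h import *
a=save('scene','s8')[180:280,195:315];b=save('side','d8')[100:220,255:365]
cv2.imwrite('pics/c8.png',np.hstack([cv2.resize(a[:,:,::-1],(420,350),interpolation=2),cv2.resize(b[:,:,::-1],(330,360),interpolation=2)[:350]]))
E
```

```text
t: 8.12
position: [439.9, 60.2, 302.5]
orientation: [3.129, 0.275, -0.116]
contact_force: [-1.0, 0.1, 0.1]
width: 60.2
```

View pics/c8.png

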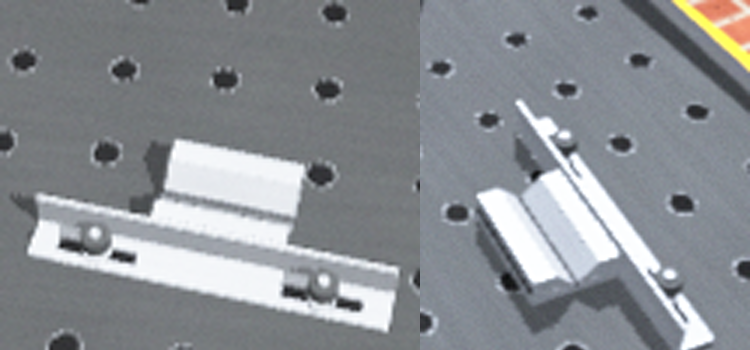

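```bash
python3 - <<'E'
from h import *
np.set_printoptions(precision=1,suppress=True)
S=lambda p:np.array(p)/3.5+[195,180]
D=lambda p:(np.array(p)-[420,0])/3+[255,100]
f=ray('scene',S([(37,194),(398,269)]),40);g=ray('side',D([(517,101),(688,325)]),40);print('fence',f,f.mean(0),g)
rep(ray('scene',S([(305,165),(175,141)]),32))
rep(ray('side',D([(478,194),(529,297)]),32))
# fence-side top edge, in side view
q=ray('side',D([(557,171),(619,259)]),32);d=q[0]-q[1];print('far edge',q,np.degrees(np.arctan2(d[1],d[0])),(q[:,:2]-F)@n,(q[:,:2]-F)@t)
for nm in('s','d'):
    a=cv2.imread(f'pics/{nm}0.png',0);b=cv2.imread(f'pics/{nm}8.png',0)
    for r,(x,y,w,h) in ({'tube':(130,182,28,32),'square':(340,208,64,54)} if nm=='s' else {'tube':(348,295,36,42),'hammer':(88,122,84,50)}).items():
        print(nm,r,'diff px',(cv2.absdiff(a,b)[y:y+h,x:x+w]>40).sum())
E
```

```text
fence [[ 679.8 -142.8   40. ]
 [ 716.8  172.8   40. ]] [698.3  15.   40. ] [[ 715.9  172.6   40. ]
 [ 683.9 -144.9   40. ]]
len 119.96783797026251 l [615.1  87.1] r [603.  -32.2] c [653.8  22.9] groove 84.20472817995729 off 1.1047281799572914 fence x,y -44.42002119007952 3.591619235409023
len 134.11401253384489 l [615.   85.5] r [586.8 -45.6] c [644.9  10.5] groove 77.84539510388404 off -5.25460489611595 fence x,y -51.830310231205004 -9.778063697291053
far edge [[698.6  73.7  32. ]
 [682.7 -49.1  32. ]] 82.62650496348431 [-6.1 -7.1] [ 59.5 -64.5]
s tube diff px 0
s square diff px 0
d tube diff px 0
d hammer diff px 0
```

The scene view gives the block at x −44.4, 1.1° off and y +3.6. My corner picks in the side view disagree: the edge came out 134 mm long, so a corner was misread. I'll look straight down on the gap; a half turn of the tool cancels the camera tilt.

```bash
python3 -c "
from h import *
print(status.get_obs()['q'])"
```

```text
[-0.12377549  0.27959524  1.29563254 -0.01523245  1.84318963  1.55940477]
```

```bash
python3 -m jog '[6,5,0,-1,0, 6,5,1,-1,0, 6,5,1,-1,0, 6,5,1,-1,0, 6,0,0,0,-10.6, 6,0,0,0,-10.6, 6,0,0,0,-10.6, 6,0,0,0,-10.6, 6,0,0,0,-10.6, 6,0,0,0,-10.6, 6,0,0,0,-10.6, 6,0,0,0,-10.6]'; python3 -m jog '[6,0,0,0,-10.6, 6,0,0,0,-10.6, 6,0,0,0,-10.6, 6,0,0,0,-10.6, 6,0,0,0,-10.6, 6,0,0,0,-10.6, 6,0,0,0,-10.6, 6,0,0,0,-10.6, 6,0,0,0,-10.6, 6,0,0,0,0]'; python3 -c "
from h import *
o=status.get_obs();print(o['position'],o['orientation'])
im=save('wrist','w9')"
```

```text
t: 9.72
position: [655.2, 2.1, 260.1]
orientation: [-2.837, 0.03, 1.395]
contact_force: [0.7, -0.0, 0.5]
width: 59.9
t: 10.98
position: [662.1, -0.4, 239.7]
orientation: [3.133, -0.33, 3.077]
contact_force: [0.2, -0.2, -0.6]
width: 60.0
[ 6.62134088e+02 -3.98367337e-01  2.39727736e+02] [ 3.13318403 -0.33009554  3.07700757]
```

View pics/w9.png

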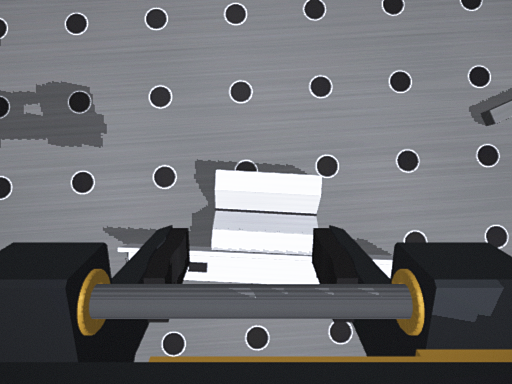

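The view from above shows the block's near edge from (217,170) to (321,176) and its far strip running straight into the fence at rows 250–255. I'll measure that edge-to-edge.

```bash
python3 - <<'E'
from h import *
np.set_printoptions(precision=1,suppress=True)
P,O=[662.13,-.4,239.73],[3.13318,-.3301,3.07701]
g=cv2.imread('pics/w9.png',0)
for c in(145,195,225,250,275,300,380):print(c,g[240:272,c])
rep(wray([(321,176),(217,170)],32,P,O)[[0,1]])
E
```

```text
145 [93 87 55 29 27 30 31 27 31 30 31 31 31 32 30 29 32 31 32 28 34 33 30 31
 31 32 31 32 31 27 24 24]
195 [ 88  90  92  90  86  89 110 121 115 111 143 255 255 252 253 238 251 252
 251 253 255 255 103  34  48  51  48  50  49  45  39 108]
225 [253 253 253 253 253 253 253 254 255 227 151 115 203 255 252 251 249 250
 251 251 251 252 252 252 252 252 250 251 252 252 251 252]
250 [253 253 252 252 253 253 253 252 254 254 222 202 110 174 255 253 251 254
 251 252 251 251 252 252 252 252 252 250 250 252 252 252]
275 [252 253 253 252 252 252 252 252 253 254 217 215 215 114 149 255 254 252
 251 236 252 252 251 251 251 252 252 252 251 250 251 252]
300 [252 252 253 253 252 251 251 251 251 253 254 222 213 212 160 145 255 254
 253 253 249 252 252 250 251 251 252 252 251 252 251 252]
380 [144 141 134 132 139 139 138 133  88  85  88  85  89  84  91 120 114 112
 105 152 255 254 253 252 237 255 255 255 226  92  22  21]
len 117.77224248393851 l [613.3  84. ] r [598.6 -32.8] c [650.6  20. ] groove 82.86292053859883 off -0.23707946140116576 fence x,y -47.29533007350301 0.3304411784720637
```

```bash
python3 - <<'E'
from h import *
np.set_printoptions(precision=1,suppress=True)
P,O=[662.13,-.4,239.73],[3.13318,-.3301,3.07701]
f=wray([(195,250.4),(225,251.8),(250,252.9),(275,254.2),(300,255.2),(380,259.3)],40,P,O)[:,:2]
b=wray([(225,249.8),(250,251.8),(275,252.9),(300,254)],32,P,O)[:,:2]
k=np.polyfit(f[:,1],f[:,0],1);m=np.array([1,-k[0]])/np.hypot(1,k[0])
print('fence dir',90-np.degrees(np.arctan(k[0])),'far edge to fence',(b-[k[1],0])@m)
ne=wray([(217,170),(321,176)],32,P,O)[:,:2];print('near edge to fence',(ne-[k[1],0])@m)
E
```

```text
fence dir 83.3514091559595 far edge to fence [-1.  -0.2 -0.3 -0.4]
near edge to fence [-89.8 -88.8]
```

```bash
python3 -c "
from workcell import ticket,status
print(status.get_obs()['contact_force']);print(ticket.close_job())"
```

```text
[-0.48361741 -0.13937225 -0.23405663]
the job is handed in; nothing more can be done
None
```

The V-block is home against the fence and the job is handed in at about 11 s of robot time. I turned it about 65° clockwise with closed-finger pushes at its near-left corner. A push with the fingers opened 60 mm then squared it up and took it home, until the force rose from 21 to 40 N against the fence.

**Last checks**
- **Fit against the fence:** from above, the far edge is within 1 mm of the fence face and the near edge is 89–90 mm from it. The block is parallel within about 0.5°.
- **Position along the fence:** the centre is 0 to 4 mm from mid-length.
- **Bystanders:** the tube, try square and hammer show no pixel change. I checked the hammer only in the side view and the square only in the scene view.
- **Robot:** it is clear of everything, with contact force about 0 N.

**Disagreements**
- **Absolute position:** using the fence position I measured at the start, the scene view gave the block's x as −44.4 mm and the wrist view −47.3 mm. That is roughly within calibration error.
- **Angle:** the scene view gave 1.1° off parallel, against about 0.5° from above.
- **Side view:** this check failed. One edge came out 134 mm long and 5° off, which I put down to a misread corner. The far edge, read in the same view, showed a 6–7 mm gap to the fence. I went with the view from above and the force stop instead.
- **Tool tilt:** the tool crept to about 16° of tilt during the pushes. The upward force on the tool shows it pressed the block down rather than lifting it.

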